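# Pack the cups in rows and clip the tote shut

### The arm

A 7-joint arm with a two-finger parallel gripper is mounted at the origin on the work surface. World frame = base frame: x ahead of the robot, y to its left, z up, the work surface at z = 0. Lengths are in m, angles in degrees, forces in N, time in s.
With the tool pointing down it reaches from about 0.35 to 0.9 m from the base axis. Payload 19.9 kg.
Tool frame: the origin (TCP) lies midway between the tips of the shut fingers; the grasp point (between the pads) lies 19 mm behind it; z points along the fingers, x is the direction in which the jaws open and shut, and the axes are right-handed (so a half turn about z gives the same grasp; the last joint's range is limited). The gripper opens to 85 mm and grips with 20 to 120 N. Pads are 22 mm wide; open, the fingers measure 114 mm over their backs; the gripper's body (76 mm by 85 mm) begins 54 mm behind the grasp point. The pads swing forward as they close: fully open they stand 13 mm farther back than shut.
Start: joints at [63.398, 23.915, -0.59, 92.452, 0.269, 63.638, -3.037], TCP at [0.256, -0.57, 0.231] pointing down, gripper open.
Joint ranges: [-161.28, 161.28], [-22.2, 115.67], [-73.04, 71.86], [3.21, 147.25], [-68.34, 248.33], [10.77, 114.83], [-161.83, 161.83]. Speed limits (degrees/s): [108.29, 108.29, 136.94, 136.94, 172.46, 172.46, 172.46].

### API

Orientations are given as [roll, pitch, yaw] about the fixed x, y, z axes, in that order (R = Rz(yaw) Ry(pitch) Rx(roll)).
In Python, from cell import ctrl, move_gripper, kinematics, get_state, optics, order gives the robot as it stands. The module is installed in compiled form; this text tells all that it offers. Calls block until the motion is done:
- ctrl.move_ptp(position, orientation): joint-space move of the TCP to a pose.
- ctrl.move_l(position, max_speed=0.15, orientation=None): straight line of the TCP; orientation=None keeps the orientation; max_speed is the mean speed in m/s.
- ctrl.movej(angles): joint-space move.
- move_gripper(opening, force=None): finger opening in m; force is the grip in N (None keeps the last); returns when the fingers have stopped.
- ctrl.sleep(seconds).
- kinematics.inverse_kinematics(position, orientation): joint angles nearest the present ones, or None.
- get_state(): the state.
- optics.get_image(name): name is "scene" or "top"; returns a dict with "pixels" (384x512x3 uint8, blue, green, red), "z_map" (384x512 float32, m along the optical axis (not along the pixel's ray), 0 where there is no reading), "mtx" (3x3 intrinsics, pixels), "rvec" (rotation vector, rad) and "tvec" (3), from world to camera coordinates, as OpenCV has them. Camera axes: x right, y down, z forward; pixel columns grow to the right and rows downward; lengths in m; the calibration is good to about 2 mm. A picture is of the moment at which its call begins.
A pose or a line that the arm cannot do raises ctrl.IKError and nothing moves.
- order.job_done(): hands the job in, once; it reports no verdict.
The state is a dict: "clock": time; "joint_pos": joint angles; "joint_velocities": joint speeds; "tau": joint torques, N m; "ee_pos": TCP position; "eef_rot": TCP orientation; "force": force on the tool from outside, world axes, zero at the start; "moment": the same for the moment, N m; "width": finger opening in m.
Only numpy, scipy, OpenCV 4.12 (cv2) and the standard library are available. Lean on these libraries where they do the work, as an engineer would, in place of code of your own. Each camera call takes 0.05 s, during which the arm holds its last target. There are 200 camera calls.

### The job

Pack all the small capped cups standing on the bench into the grey tote, upright, one in each shallow pocket of its white insert: fill the row farther from the robot completely and put the remaining cups in the nearer row. Then put the blue lid squarely on the tote, fully down, and swing both black end clips up over the lid's edge until they are fully shut. Leave the spray bottle, the tape roll and the big jar where they are.

Things in the scene. Friction and masses are not known exactly. Their poses are not given: they have to be found in the camera images.
- tote: grey open shipping tote, fixed, outer 204 (x) x 232 (y) x 76 mm high, walls 3 mm, floor 4 mm thick; origin at the centre of its underside; x points to the far side, away from the robot, y to the left end, z up. A white insert with ribs 10 mm high parts its floor into two rows (along y) of three pockets, each 78 (x) x 69 (y) mm, rows 86 mm apart, 72 mm within a row
- pocket_far_left (a point): centre of a pocket, on its floor (4 mm above the bench): far row (farther from the robot), left place; axes as the tote's
- pocket_far_middle (a point): centre of a pocket, on its floor (4 mm above the bench): far row (farther from the robot), middle place; axes as the tote's
- pocket_far_right (a point): centre of a pocket, on its floor (4 mm above the bench): far row (farther from the robot), right place; axes as the tote's
- pocket_near_left (a point): centre of a pocket, on its floor (4 mm above the bench): near row (nearer to the robot), left place; axes as the tote's
- pocket_near_middle (a point): centre of a pocket, on its floor (4 mm above the bench): near row (nearer to the robot), middle place; axes as the tote's
- pocket_near_right (a point): centre of a pocket, on its floor (4 mm above the bench): near row (nearer to the robot), right place; axes as the tote's
- cup1_mid (a point): middle (half-way up, on the axis) of a squat round travel cup with its cap on: grey sleeve, black cap, 58 mm diameter, 68 mm tall, 110 g, standing upright on the bench; own z is its axis. None if there is no such cup today
- cup2_mid (a point): middle (half-way up, on the axis) of a squat round travel cup with its cap on: grey sleeve, black cap, 58 mm diameter, 68 mm tall, 110 g, standing upright on the bench; own z is its axis. None if there is no such cup today
- cup3_mid (a point): middle (half-way up, on the axis) of a squat round travel cup with its cap on: grey sleeve, black cap, 58 mm diameter, 68 mm tall, 110 g, standing upright on the bench; own z is its axis. None if there is no such cup today
- cup4_mid (a point): middle (half-way up, on the axis) of a squat round travel cup with its cap on: grey sleeve, black cap, 58 mm diameter, 68 mm tall, 110 g, standing upright on the bench; own z is its axis. None if there is no such cup today
- cup5_mid (a point): middle (half-way up, on the axis) of a squat round travel cup with its cap on: grey sleeve, black cap, 58 mm diameter, 68 mm tall, 110 g, standing upright on the bench; own z is its axis. None if there is no such cup today
- cup6_mid (a point): middle (half-way up, on the axis) of a squat round travel cup with its cap on: grey sleeve, black cap, 58 mm diameter, 68 mm tall, 110 g, standing upright on the bench; own z is its axis. None if there is no such cup today
- lid_handle (a point): centre of the bar handle of the loose blue lid (280 g, starts flat on the bench, top up). Black bar 18 mm wide (lid x), 110 long (lid y), 14 high, 21 mm of air under it; this point is 28 mm above the lid's flat top, 45 above its lower rim, 107 above the bench once seated. z up. A half turn of the lid makes no difference
- lid_middle (a point): centre of the lid's lower rim: lid outer 218 (x) x 246 (y) mm, 3 mm thick, its skirt reaching 14 mm down outside the tote's walls with 4 mm play on each side. Seated, the flat top rests on the walls, this point is 62 mm above the bench over the tote's centre and the lid's x and y lie along the tote's
- clip_left (a joint): black clip plate on the tote's left (+y) end, hinged along tote x on a line 46 mm above the bench and 12 mm outside the end wall's outer face. 0 = shut: upright, its top lip lying over the lid's edge; grows to 0.8 rad as the plate leans outward. Stays where it is left (friction 0.08 N m); push its outer edge in and up along its arc. Starts open
- clip_left_edge (a point): top edge of the left clip, middle of its 90 mm width, 40 mm from the hinge line; plate 4 mm thick, lip reaching 14 mm inward from the plate's middle plane. Shut, this point is 86 mm above the bench
- clip_right (a joint): the same clip on the tote's right (-y) end: 0 = shut, grows to 0.8 rad as it leans outward to -y
- clip_right_edge (a point): top edge of the right clip, as on the left
- spray_bottle: white trigger spray bottle, 76 mm diameter, 200 mm tall, to be left alone; origin at the centre of its underside
- tape_roll: roll of brown packing tape lying flat, 110 mm diameter, 48 mm high, to be left alone; origin at the centre of its underside
- glue_jar: big grey jar with white cap, 86 mm diameter, 120 mm tall, to be left alone; origin at the centre of its underside
There are look-alikes about, which are no part of the job. What is shaped like the part that bears cup2_mid but red or yellow is not meant. What is shaped like the part that bears cup3_mid but red is not meant.

How it is judged:
By the outcome, as a careful person would: the job done as asked, in the order asked, and still so for the second after the job is handed in, with the robot touching nothing.
Of cup1, cup2, cup3, cup4, cup5, cup6 only 4 to 6 are there at a start; the rules pass over those that are not, and their reading is None.
At some moment in a run one of cup1, cup2, cup3, cup4, cup5, cup6, lid may be knocked a few centimetres aside while the robot is not near it.
Once in a run the grip may slacken for a moment while it holds something.
It also fails if it takes over 208 s, if anything falls off the work surface, if the arm or the gripper's body presses on something with over 40 N, if the wrist force passes 120 N, or if a joint passes its speed limit or range.

## Working session

There is one attempt and no reset: what is moved stays moved. The work goes in short steps, each a Python script; the robot and the scene stay as the last script left them, time stands still between calls to the robot, and variables do not carry over. Pictures are saved under pics/ and viewed, about 12 in all and at most 16, crops included, and the job is handed in when it is done.

```bash
mkdir -p pics
cat > h.py <<'E'
import numpy as np, cv2
from cell import ctrl, move_gripper, kinematics, get_state, optics, order
def shot(n):
    d=optics.get_image(n); d['R']=cv2.Rodrigues(np.array(d['rvec'],float))[0]; d['t']=np.array(d['tvec'],float).ravel(); d['K']=np.array(d['mtx']); return d
def cloud(d):
    z=d['z_map']; v,u=np.indices(z.shape); K=d['K']
    c=np.stack([(u-K[0,2])/K[0,0]*z,(v-K[1,2])/K[1,1]*z,z],-1)
    w=(c-d['t'])@d['R']; w[z<=0]=np.nan; return w
def ray(d,u,v,h):
    r=d['R'].T@(np.linalg.inv(d['K'])@[u,v,1]); o=-d['R'].T@d['t']; return o+r*(h-o[2])/r[2]
def proj(d,p):
    return cv2.projectPoints(np.array(p,float).reshape(-1,3),np.array(d['rvec'],float),d['t'],d['K'],None)[0].reshape(-1,2)
def save(d,name,box=None,s=1):
    im=d['pixels']
    if box: im=im[box[1]:box[3],box[0]:box[2]]
    cv2.imwrite('pics/'+name,cv2.resize(im,None,fx=s,fy=s,interpolation=cv2.INTER_CUBIC))
E
python3 - <<'E'
from h import *
for n in ('top','scene'):
    d=shot(n); save(d,n+'0.png',s=1.5); print(n,d['K'].round(1).tolist(),(-d['R'].T@d['t']).round(3), d['R'].round(2).tolist())
    np.savez(n+'0.npz',**d)
print(get_state())
E
```

```text
top [[477.9, 0.0, 254.2], [0.0, 477.9, 188.5], [0.0, 0.0, 1.0]] [ 0.303 -0.018  1.692] [[-0.01, -1.0, 0.01], [-0.99, 0.0, -0.17], [0.17, -0.01, -0.99]]
scene [[413.3, 0.0, 253.7], [0.0, 413.3, 192.4], [0.0, 0.0, 1.0]] [1.192 0.694 1.165] [[-0.77, 0.64, 0.0], [0.49, 0.59, -0.64], [-0.41, -0.49, -0.76]]
{'clock': 0.1, 'joint_pos': array([63.39599923, 23.94685917, -0.59299825, 92.48222945,  0.27150281,
       63.6389274 , -3.03725624]), 'joint_velocities': array([ 0.00734593, -0.09042145, -0.03673616, -0.11005208, -0.042424  ,
       -0.07998056,  0.13980977]), 'tau': array([ 1.54872632e-03, -8.65820146e+01,  6.80286884e-01, -4.35637343e+01,
        1.91166362e-02,  4.91098894e-03, -2.01902759e-05]), 'ee_pos': array([ 0.25633769, -0.56966104,  0.23069709]), 'eef_rot': array([ 1.79994031e+02,  6.64034784e-02, -6.57704649e+01]), 'force': array([-0.29259847,  0.73226461, -0.40160955]), 'moment': array([ 0.06741095, -0.00062869, -0.03511814]), 'width': 0.08514095319982491}
```

View pics/top0.png

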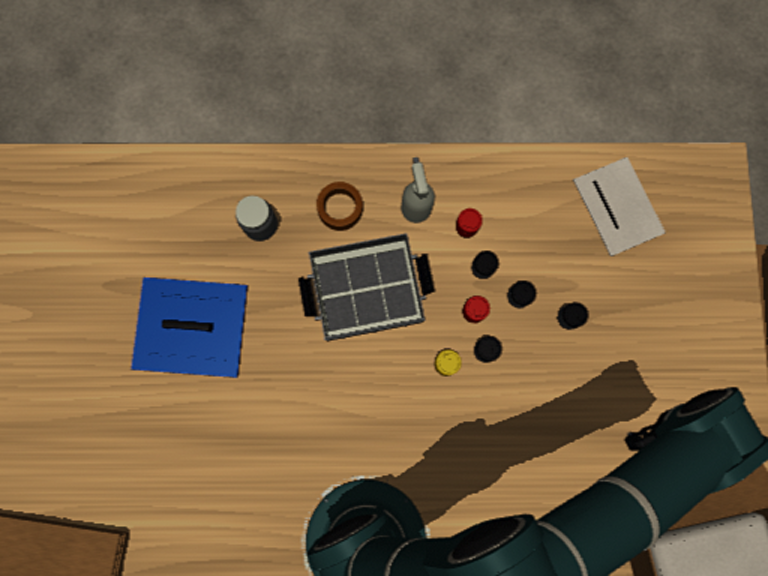

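View pics/scene0.png

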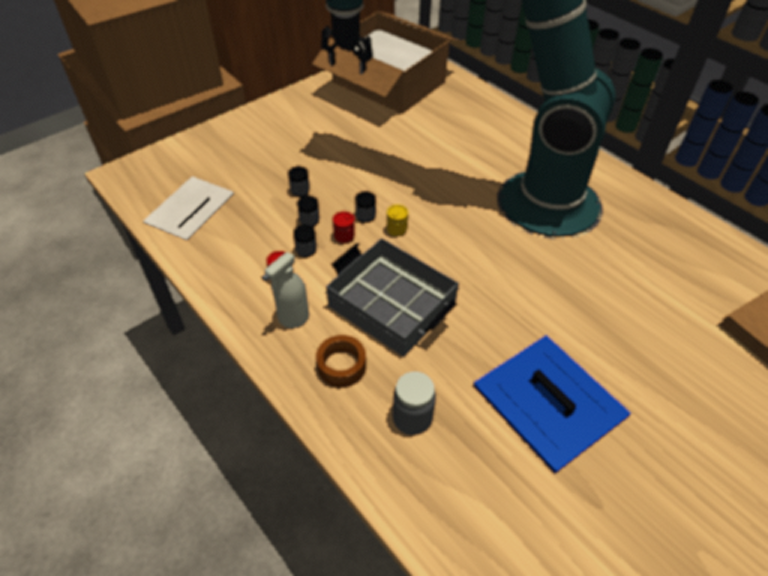

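Top view (shown at 1.5x): four grey cups with black caps at (485,264), (521,293), (573,315) and (488,348). Look-alikes are the red cups at (469,222) and (476,309) and the yellow cup at (448,362). The tote is at (367,287), the blue lid at (190,327), and a white lid-like plate at (618,205) is not meant. The scene view agrees: four black-capped cups and no others.

```bash
cat > see.py <<'E'
from h import *
def cups(d,excl=None):
    w=cloud(d); z=w[...,2]; p=d['pixels'].astype(int); mx=p.max(-1)
    m=((mx<75)&(z>.058)&(z<.08)&(w[...,0]>.15)).astype(np.uint8)
    n,l,s,c=cv2.connectedComponentsWithStats(m); out=[]
    for i in range(1,n):
        if not 60<s[i,4]<500: continue
        q=w[l==i]; cc,r=cv2.minEnclosingCircle(np.argwhere(l==i)[:,::-1].astype(np.float32))
        xy=ray(d,*cc,np.median(q[:,2]))
        out.append((*xy.round(4),int(s[i,4]),round(r,1),cc))
    return out
def rect(d,m):
    c,_=cv2.findContours(m.astype(np.uint8),cv2.RETR_EXTERNAL,cv2.CHAIN_APPROX_NONE)
    return max(c,key=cv2.contourArea)
def lid(d):
    p=d['pixels'].astype(int); w=cloud(d); m=(p[...,0]>p[...,2]+60)&(p[...,0]>90)
    c=rect(d,m)[:,0]; mm=np.zeros(m.shape,np.uint8); cv2.drawContours(mm,[c],-1,1,-1)
    zz=np.nanmedian(w[m][:,2])
    pts=np.array([ray(d,u,v,zz)[:2] for u,v in c],np.float32)
    r=cv2.minAreaRect(pts*1000); 
    hm=(mm>0)&(p.max(-1)<60)&(w[...,2]>zz+.015); q=w[hm][:,:3]
    e=np.cov(q[:,:2].T); ev=np.linalg.eigh(e)[1][:,1]
    return dict(top=zz,rect=r,handle=np.nanmean(q,0).round(4),hspan=np.ptp(q,axis=0).round(3),hang=np.degrees(np.arctan2(ev[1],ev[0])),n=len(q),hz=np.median(q[:,2]))
E
python3 - <<'E'
from see import *
d=shot('top')
for c in cups(d): print(c)
print(lid(d))
w=cloud(d); z=w[...,2]
# tote rim
m=(z>.066)&(z<.086)&(np.hypot(w[...,0]-.6,w[...,1]-.02)<.3); 
mm=np.zeros(z.shape,np.uint8); mm[150:235,195:295]=1; m&=mm>0
# restrict clip: height
c,_=cv2.findContours(m.astype(np.uint8),cv2.RETR_EXTERNAL,cv2.CHAIN_APPROX_NONE)
for k in sorted(c,key=len)[-3:]:
    pts=np.array([ray(d,u,v,.076)[:2] for u,v in k[:,0]],np.float32)*1000
    print(len(k),cv2.minAreaRect(pts),pts.mean(0))
E
python3 - <<'E'
from see import *
d=shot('top'); save(d,'crop1.png',(190,130,410,255),3.6)
E
```

```text
(np.float64(0.6273), np.float64(-0.282), np.float64(0.0663), 205, 8.2, (323.9444580078125, 174.90740966796875))
(np.float64(0.556), np.float64(-0.3653), np.float64(0.067), 209, 8.3, (348.7089538574219, 195.05224609375))
(np.float64(0.5053), np.float64(-0.4819), np.float64(0.0669), 211, 8.3, (383.13043212890625, 209.47825622558594))
(np.float64(0.429), np.float64(-0.2827), np.float64(0.0676), 214, 8.2, (326.0, 232.0))
{'top': np.float64(0.01680895555460534), 'rect': ((487.9077453613281, 410.34686279296875), (244.4383087158203, 216.27687072753906), 85.34534454345703), 'handle': array([0.4874, 0.4088, 0.0508]), 'hspan': array([0.024, 0.11 , 0.029]), 'hang': np.float64(85.53560367564064), 'n': 180, 'hz': np.float64(0.05072396471844863)}
47 ((588.7051391601562, -147.96128845214844), (61.94276809692383, 16.89961051940918), 10.132194519042969) [ 589.77014 -148.645  ]
78 ((548.5987548828125, 135.23794555664062), (90.24752807617188, 17.675745010375977), 10.865873336791992) [548.1515  137.18034]
479 ((573.6680297851562, -4.7277984619140625), (206.96490478515625, 231.95338439941406), 10.790987014770508) [574.3434    -4.219543]
```

View pics/crop1.png

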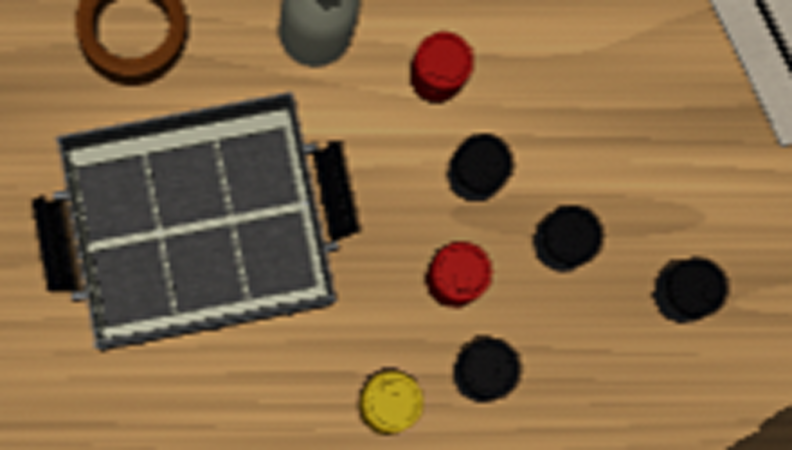

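Four candidates fit (black cap, grey sleeve); the red and yellow ones are excluded. The crop confirms this: caps at (480,166), (568,238), (691,289) and (487,369). The tote's corners give its yaw as about 10.8° and its size as 207×232 mm, which matches. Next I'll pick the first cup.

```bash
cat > act.py <<'E'
from see import *
T=np.array([.5737,-.0047]); TY=10.8; ZT=0.15
a=np.radians(TY); TX=np.array([np.cos(a),np.sin(a)]); TYv=np.array([-np.sin(a),np.cos(a)])
def tp(x,y): return T+x*TX+y*TYv
P=dict(fl=tp(.043,.072),fm=tp(.043,0),fr=tp(.043,-.072),nl=tp(-.043,.072),nm=tp(-.043,0),nr=tp(-.043,-.072))
def intote(p): q=np.array(p[:2])-T; return abs(q@TX)<.105 and abs(q@TYv)<.12
def neigh(d):   # all cup-high blobs off the tote
    w=cloud(d); z=w[...,2]; m=((z>.055)&(z<.08)&(w[...,0]>.15)).astype(np.uint8)
    n,l,s,c=cv2.connectedComponentsWithStats(m)
    return [np.nanmean(w[l==i],0)[:2] for i in range(1,n) if 60<s[i,4]<600]
def yawfor(c,ob):
    az=np.degrees(np.arctan2(c[1],c[0])); best=None
    for dy in range(-90,91,10):
        y=np.radians(az+dy); u=np.array([np.cos(y),np.sin(y)])
        cl=min([np.linalg.norm(c+s*.05*u-o)-.029-.017 for o in ob for s in(1,-1) if np.linalg.norm(o-c)>.04]+[.04])
        sc=min(cl,.02)-abs(dy)*1e-5
        if best is None or sc>best[0]: best=(sc,az+dy,cl)
    return best
def pos(): return np.array(get_state()['ee_pos'])
def up(z=ZT):
    p=pos()
    if p[2]<z-.002: ctrl.move_l([p[0],p[1],z],.25)
def go(xy,yaw,z=ZT,v=.35):
    up(z); ctrl.move_l([xy[0],xy[1],z],v,orientation=[180,0,yaw])
def pick(c,yaw,zt=.020):
    go(c,yaw); ctrl.move_l([c[0],c[1],zt],.2); move_gripper(.03,90)
    s=get_state(); print('grip w',round(s['width'],4),'t',round(s['clock'],1))
    ctrl.move_l([c[0],c[1],ZT],.2); print('lift w',round(get_state()['width'],4)); return get_state()['width']
def place(p,zt=.0255):
    go(p,TY,v=.3); print('over w',round(get_state()['width'],4))
    if get_state()['width']<.05: print('LOST'); return False
    ctrl.move_l([p[0],p[1],zt+.012],.15); f0=get_state()['force'][2]
    for z in np.arange(zt+.008,zt-.001,-.004):
        ctrl.move_l([p[0],p[1],z],.06); f=get_state()['force'][2]-f0
        if abs(f)>8: print('contact',z,f); break
    move_gripper(.068); up(); print('t',round(get_state()['clock'],1)); return True
E
python3 - <<'E'
from act import *
d=shot('top'); w=cloud(d)
for n,lo,hi in(('bottle',.1,.21),('jar',.1,.13)):
    q=w[(w[...,2]>lo)&(w[...,2]<hi)&(w[...,0]>.55)&((w[...,1]>.1) if n=='jar' else (w[...,1]<0)&(w[...,1]>-.2))]; print(n,q.min(0).round(3),q.max(0).round(3))
ob=neigh(d); print(np.round(ob,3).tolist()); c4=[np.array(c[:2]) for c in cups(d) if not intote(c)]
for c in c4: print(c,yawfor(c,ob))
c=c4[2]; y=yawfor(c,ob)[1]
print(kinematics.inverse_kinematics([c[0],c[1],.15],[180,0,y]))
t0=get_state()['clock']; ctrl.move_ptp([c[0],c[1],.15],[180,0,y]); print('ptp time',get_state()['clock']-t0)
if pick(c,y)>.05: place(P['fl'])
d=shot('top'); 
for c in cups(d): print(c[:5],intote(c))
save(d,'p1.png',(190,130,410,255),3.6)
E
```

```text
bottle [ 0.739 -0.16   0.1  ] [ 0.839 -0.091  0.21 ]
jar [0.698 0.215 0.1  ] [0.773 0.287 0.13 ]
[[0.729, -0.248], [0.674, -0.084], [0.663, 0.054], [0.627, -0.282], [0.6, -0.137], [0.556, -0.367], [0.522, -0.259], [0.506, -0.483], [0.488, -0.087], [0.428, -0.283], [0.398, -0.19]]
[ 0.6267 -0.282 ] (0.0198, np.float64(-44.22660487648312), np.float64(0.024128817969354815))
[ 0.5561 -0.3664] (0.02, np.float64(-33.37986059756501), np.float64(0.03436270024732227))
[ 0.5056 -0.4817] (0.02, np.float64(-43.61328700396237), 0.04)
[ 0.4291 -0.282 ] (np.float64(0.019450417435738276), np.float64(-33.31249587818423), np.float64(0.019450417435738276))
[46.7948622  35.99749971 -8.52500258 84.56425473  5.78191674 59.86745622
 -6.64302279]
ptp time 1.075
grip w 0.0567 t 2.8
lift w 0.0561
over w 0.0563
t 8.2
(np.float64(0.6268), np.float64(-0.2816), np.float64(0.0671), 204, 8.1) False
(np.float64(0.556), np.float64(-0.3653), np.float64(0.067), 207, 8.3) False
(np.float64(0.4289), np.float64(-0.2816), np.float64(0.0674), 212, 8.4) False
```

View pics/p1.png

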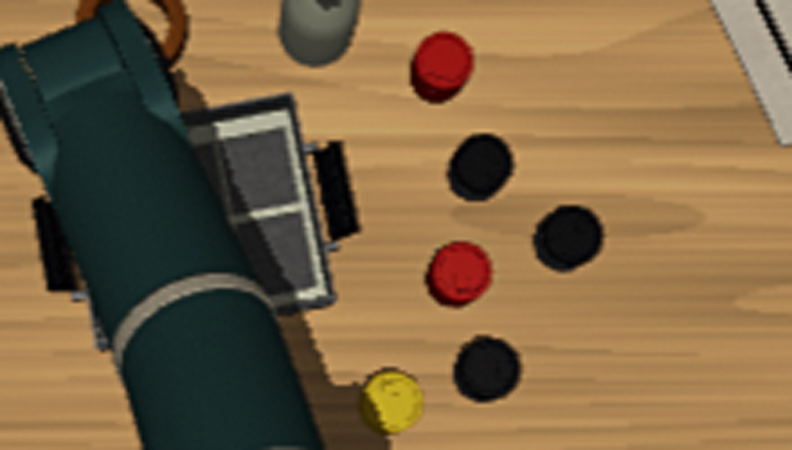

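The remaining three black-capped cups stand unmoved at (480,166), (568,238) and (487,369). The arm hides the placed cup, so I'll check it once the arm is over the next one. Time is plentiful.

```bash
sed -i 's/v=.35/v=.28/; s/v=.3)/v=.22)/' act.py
cat > nxt.py <<'E'
from act import *
import sys
def report(d):
    for c in cups(d):
        q=np.array(c[:2])-T; print(c[:5],'tote xy',np.round([q@TX,q@TYv],3) if intote(c) else '-')
def one(sel,pk):
    d=shot('top'); c4=[np.array(c[:2]) for c in cups(d) if not intote(c)]; c=min(c4,key=lambda c:np.linalg.norm(c-sel))
    r=yawfor(c,neigh(d)); print('pick',c,r); go(c,r[1]); report(shot('top')); move_gripper(.085)
    if pick(c,r[1])>.05: place(P[pk])
E
python3 -c "
from nxt import *
one([.556,-.365],'fm')
d=shot('top'); report(d)"
```

```text
pick [ 0.5559 -0.3655] (0.02, np.float64(-33.324613930936785), np.float64(0.03360063836636189))
(np.float64(0.6266), np.float64(-0.2818), np.float64(0.0668), 204, 8.2) tote xy -
(np.float64(0.6025), np.float64(0.0709), np.float64(0.0707), 222, 8.4) tote xy [0.042 0.069]
(np.float64(0.5597), np.float64(-0.3596), np.float64(0.0666), 88, 7.6) tote xy -
(np.float64(0.4287), np.float64(-0.2832), np.float64(0.0666), 223, 8.5) tote xy -
grip w 0.0563 t 11.8
lift w 0.0565
over w 0.0566
t 17.0
(np.float64(0.6265), np.float64(-0.282), np.float64(0.0671), 203, 8.2) tote xy -
(np.float64(0.6023), np.float64(0.071), np.float64(0.0704), 203, 8.4) tote xy [0.042 0.069]
(np.float64(0.429), np.float64(-0.2819), np.float64(0.0674), 215, 8.3) tote xy -
```

```bash
python3 -c "
from nxt import *
one([.627,-.282],'fr')
d=shot('top'); report(d)"
```

```text
pick [ 0.6269 -0.2809] (0.0198, np.float64(-44.136094053955965), np.float64(0.024451686432631806))
(np.float64(0.6157), np.float64(0.0015), np.float64(0.0707), 216, 8.4) tote xy [ 0.042 -0.002]
(np.float64(0.6021), np.float64(0.0706), np.float64(0.0706), 219, 8.5) tote xy [0.042 0.069]
grip w 0.0563 t 20.1
lift w 0.0563
over w 0.0568
t 24.6
(np.float64(0.6159), np.float64(0.0015), np.float64(0.07), 220, 8.4) tote xy [ 0.043 -0.002]
(np.float64(0.6017), np.float64(0.0704), np.float64(0.0706), 220, 8.5) tote xy [0.042 0.069]
(np.float64(0.4289), np.float64(-0.2817), np.float64(0.0665), 213, 8.4) tote xy -
```

```bash
python3 -c "
from nxt import *
one([.429,-.282],'nm')
go([.45,-.3],-40,z=.25)
d=shot('top'); report(d); save(d,'p4.png',(60,130,400,270),2.3); s=shot('scene'); save(s,'s4.png',(140,90,440,330),2.5); print(lid(d)); print(get_state()['clock'])"
```

```text
pick [ 0.4291 -0.282 ] (0.02, np.float64(-33.31249587818423), np.float64(0.0257057329830344))
(np.float64(0.629), np.float64(-0.0696), np.float64(0.0705), 217, 8.5) tote xy [ 0.042 -0.074]
(np.float64(0.6163), np.float64(0.0014), np.float64(0.0702), 219, 8.3) tote xy [ 0.043 -0.002]
(np.float64(0.6026), np.float64(0.0709), np.float64(0.0704), 219, 8.4) tote xy [0.043 0.069]
(np.float64(0.5184), np.float64(-0.2633), np.float64(0.0666), 124, 8.3) tote xy -
grip w 0.0567 t 27.7
lift w 0.0565
over w 0.0566
contact 0.025500000000000002 12.498717665108714
t 32.5
(np.float64(0.6737), np.float64(0.0147), np.float64(0.0688), 86, 32.1) tote xy [0.102 0.   ]
(np.float64(0.6295), np.float64(-0.0698), np.float64(0.0702), 214, 8.4) tote xy [ 0.043 -0.074]
(np.float64(0.6151), np.float64(0.0015), np.float64(0.0706), 220, 8.6) tote xy [ 0.042 -0.002]
(np.float64(0.6025), np.float64(0.0709), np.float64(0.0707), 220, 8.4) tote xy [0.042 0.069]
(np.float64(0.5332), np.float64(-0.015), np.float64(0.0703), 220, 8.4) tote xy [-0.042 -0.003]
(np.float64(0.5184), np.float64(-0.2719), np.float64(0.0666), 68, 7.3) tote xy -
{'top': np.float64(0.016718024883875256), 'rect': ((487.8065185546875, 410.2738342285156), (244.6613006591797, 216.8055419921875), 85.3453598022461), 'handle': array([0.4875, 0.4085, 0.0509]), 'hspan': array([0.025, 0.111, 0.028]), 'hang': np.float64(85.65999738072082), 'n': 177, 'hz': np.float64(0.05091314469095736)}
34.3583
```

View pics/p4.png

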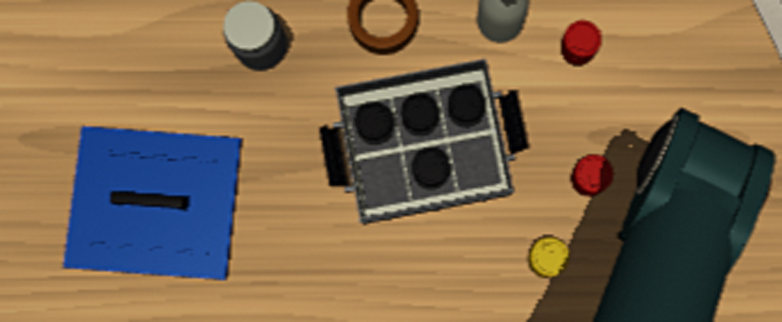

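View pics/s4.png

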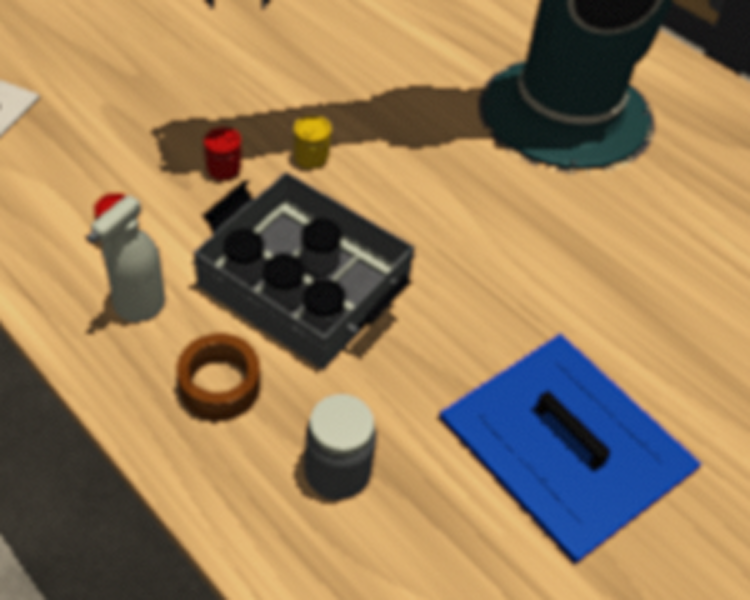

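The picture shows three caps in the far row at (373,121), (420,113) and (466,103), and one in the near-middle pocket at (431,167). All four are upright, with tops at 70–71 mm in the depth map. The lid is unmoved at (153,203). Next comes the lid.

Run:
```python
from nxt import *
L=np.array([.4877,.4095]); LY=-4.5
move_gripper(.055); go(L,LY,z=.2,v=.28)
ctrl.move_l([*L,.026],.15); move_gripper(.005,90); print('w',get_state()['width'])
f0=get_state()['force'][2]; ctrl.move_l([*L,.05],.08); print('w',get_state()['width'],'dF',get_state()['force'][2]-f0)
ctrl.move_l([*L,.17],.15)
ctrl.move_l([*T,.17],.15,orientation=[180,0,TY]); print('w',get_state()['width'])
ctrl.move_l([*T,.125],.1)
f0=np.array(get_state()['force'])
for z in np.arange(.120,.0865,-.0025):
    ctrl.move_l([*T,z],.05); f=np.array(get_state()['force'])-f0; print(round(z,4),f.round(1),pos()[2].round(4))
    if abs(f[2])>12: break
s=shot('scene'); save(s,'s5.png',(140,70,440,310),2.5); print(get_state()['width'],get_state()['clock'])
```

```text
w 0.01648143508430052
w 0.01647664982526951 dF -10.636771251574753
w 0.016405957464580862
0.12 [-0.   0.3 -0.7] 0.1201
0.1175 [-0.7 -0.9 -1. ] 0.1175
0.115 [-1.1 -0.2 -1. ] 0.1148
0.1125 [ 0.  -0.1 -0.3] 0.1123
0.11 [-0.3 -0.2 -0.6] 0.1098
0.1075 [-1.6  0.6 -1.8] 0.1073
0.105 [-1.  -0.8 -1. ] 0.1048
0.1025 [-0.8 -0.2 -1.1] 0.1023
0.1 [ 0.2 -0.2 -0.8] 0.0998
0.0975 [-0.5 -0.4 -1.5] 0.0973
0.095 [-0.8 -0.7 -0.2] 0.0948
0.0925 [ 0.3 -0.3 -0.5] 0.0924
0.09 [ 0.2 -0.1 -0. ] 0.0898
0.0875 [-9.3 -2.1 21.7] 0.0886
0.01644634137853317 47.5917
```

View pics/s5.png

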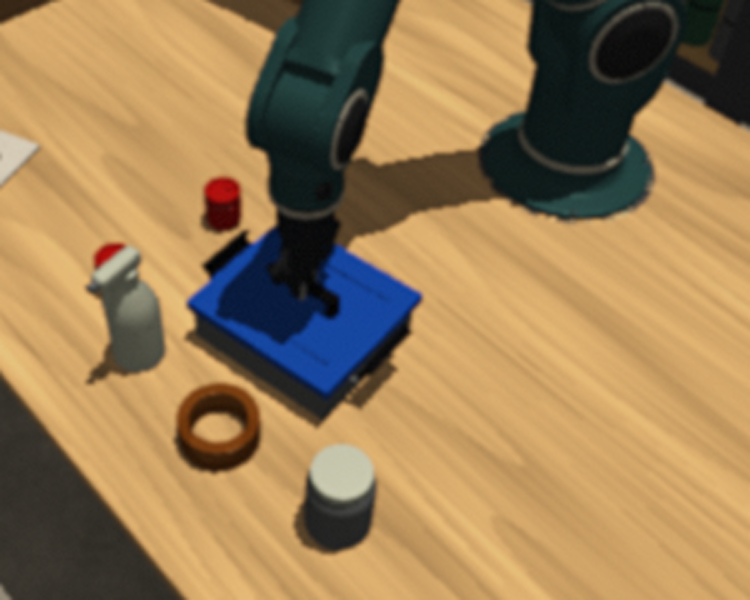

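The lid met resistance exactly at seated height and lies level on the tote, around (305,310). I'll release it and measure.

Run:
```python
from nxt import *
move_gripper(.05); up(.2); go([.45,-.3],-40,z=.25)
d=shot('top'); print(lid(d)); w=cloud(d)
p=d['pixels'].astype(int); m=(p[...,0]>p[...,2]+60)&(p[...,0]>90); q=w[m]
A=np.c_[q[:,0]-T[0],q[:,1]-T[1],np.ones(len(q))]; print('plane',np.linalg.lstsq(A,q[:,2],rcond=None)[0].round(4))
save(d,'p6.png',(180,130,320,250),5)
print(get_state()['clock'])
```

```text
{'top': np.float64(0.07927008920859493), 'rect': ((577.707275390625, -7.246337890625), (216.51145935058594, 245.1824493408203), 11.058455467224121), 'handle': array([ 0.5764, -0.0073,  0.1134]), 'hspan': array([0.036, 0.104, 0.027]), 'hang': np.float64(101.16423698954223), 'n': 177, 'hz': np.float64(0.11353635943931105)}
 ** On entry to DLASCL parameter number  4 had an illegal value
 ** On entry to DLASCL parameter number  4 had an illegal valueTraceback (most recent call last):
  File "<stdin>", line 5, in <module>
    x, resids, rank, s = _umath_linalg.lstsq(a, b, rcond,
                         ~~~~~~~~~~~~~~~~~~~^^^^^^^^^^^^^
                                             signature=signature)
                                             ^^^^^^^^^^^^^^^^^^^^
    raise LinAlgError("SVD did not converge in Linear Least Squares")
numpy.linalg.LinAlgError: SVD did not converge in Linear Least Squares
```

```bash
cat > clip.py <<'E'
from nxt import *
def clip(s,z=.062,start=.190):
    move_gripper(0,20); p=tp(0,s*start)
    go(p,TY,z=.2); ctrl.move_l([*p,z],.15); f0=np.array(get_state()['force'])
    for y in list(np.arange(start-.01,.145,-.005))+list(np.arange(.1445,.120,-.001)):
        p=tp(0,s*y); ctrl.move_l([*p,z],.05); f=np.array(get_state()['force'])-f0; fy=f[:2]@TYv*s
        q=pos()[:2]-T; print(round(y,4),round(q@TYv,4),'F',round(fy,1),round(f[2],1))
        if fy>18: break
    p=tp(0,s*(y+.03)); ctrl.move_l([*p,z],.1); up(.2)
E
python3 - <<'E'
from clip import *
d=shot('top'); w=cloud(d); p=d['pixels'].astype(int); m=(p[...,0]>p[...,2]+60)&(p[...,0]>90)&np.isfinite(w[...,2]); q=w[m]
A=np.c_[q[:,0]-T[0],q[:,1]-T[1],np.ones(len(q))]; print('plane',np.linalg.lstsq(A,q[:,2],rcond=None)[0].round(4))
clip(-1)
s=shot('scene'); save(s,'s7.png',(140,70,440,310),2.5);print(get_state()['clock'])
E
```

```text
plane [-0.0008 -0.0026  0.0791]
0.18 -0.1795 F 1.4 -0.7
0.175 -0.1746 F 1.1 -0.5
0.17 -0.1696 F 1.1 -0.8
0.165 -0.1646 F 1.2 -1.2
0.16 -0.1599 F 1.1 0.8
0.155 -0.155 F 1.9 0.3
0.15 -0.1496 F 2.1 -0.5
0.145 -0.1444 F 1.1 -0.7
0.1445 -0.1444 F 0.5 -0.8
0.1435 -0.1436 F 2.5 -0.4
0.1425 -0.1426 F 2.8 1.0
0.1415 -0.1414 F 2.7 0.2
0.1405 -0.1404 F 2.7 1.0
0.1395 -0.1395 F 3.5 2.1
0.1385 -0.1387 F 4.9 2.8
0.1375 -0.1386 F 10.1 1.4
0.1365 -0.1385 F 14.7 0.2
0.1355 -0.1384 F 19.0 -1.8
58.7833
```

View pics/s7.png

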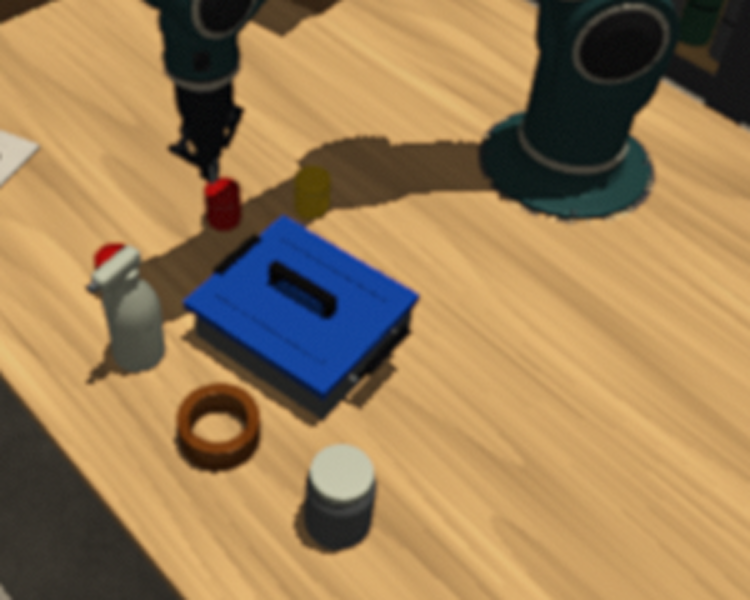

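The right clip met its hard stop about where shut should be, and its lip now lies over the lid's edge at (238,255). Now the left clip.

Run:
```python
from clip import *
up(.25); ctrl.move_l([*tp(0,.19),.25],.25,orientation=[180,0,TY])
clip(1)
go([.40,.33],TY,z=.3)
s=shot('scene'); save(s,'s8.png',(190,120,340,240),5)
d=shot('top'); save(d,'p8.png',(190,140,310,240),6)
w=cloud(d)
for n,D in(('top',d),('scene',s)):
    w=cloud(D); p=D['pixels'].max(-1); q=w[...,:2]-T; x=q@TX; y=q@TYv
    for sg in(1,-1):
        m=(p<60)&(abs(x)<.055)&(y*sg>.10)&(y*sg<.175)&(w[...,2]>.06)&(w[...,2]<.11)
        print(n,sg,m.sum(),'y',np.percentile(y[m]*sg,[2,50,98]).round(4) if m.any() else '', 'z',np.percentile(w[...,2][m],[2,50,98]).round(4) if m.any() else '')
print(lid(d)); print(get_state()['clock'])
```

```text
0.18 0.1794 F -0.1 -0.2
0.175 0.1746 F 0.4 -0.8
0.17 0.1696 F -0.4 0.2
0.165 0.1647 F -0.3 0.2
0.16 0.16 F 1.6 0.6
0.155 0.1547 F -0.0 -0.2
0.15 0.1494 F -0.3 -0.4
0.145 0.1444 F -0.1 -1.4
0.1445 0.1444 F 0.3 -0.6
0.1435 0.1436 F 0.9 0.1
0.1425 0.1431 F 4.3 -0.5
0.1415 0.143 F 9.0 -1.0
0.1405 0.1429 F 14.9 -2.4
0.1395 0.1428 F 18.6 -3.0
top 1 96 y [0.117  0.1228 0.1288] z [0.0797 0.0861 0.095 ]
top -1 108 y [0.1136 0.1205 0.1269] z [0.0786 0.0863 0.094 ]
scene 1 156 y [0.1192 0.1302 0.1335] z [0.0611 0.0835 0.0906]
scene -1 56 y [0.1115 0.1176 0.1231] z [0.0826 0.0861 0.0911]
{'top': np.float64(0.07921488912640022), 'rect': ((577.187255859375, -5.4556884765625), (216.69566345214844, 243.1370849609375), 10.791666984558105), 'handle': array([ 0.5761, -0.0059,  0.1132]), 'hspan': array([0.036, 0.104, 0.026]), 'hang': np.float64(101.30560414496334), 'n': 178, 'hz': np.float64(0.11332945666869651)}
68.65
```

View pics/p8.png

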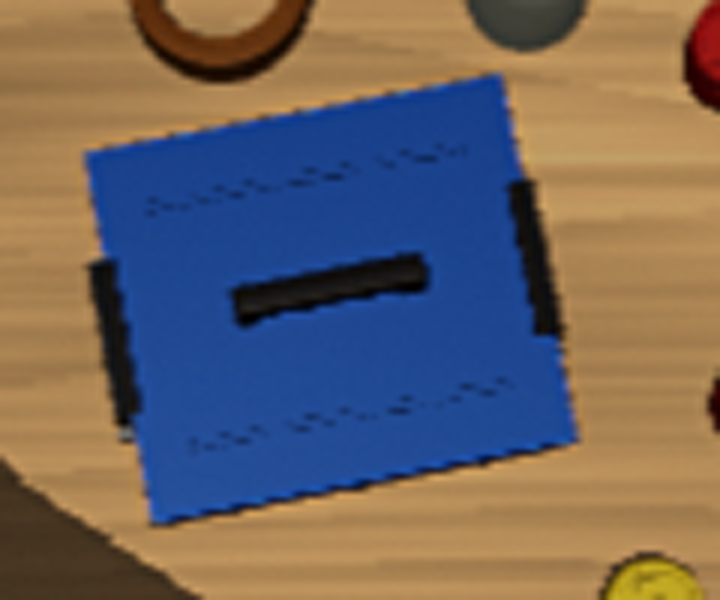

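View pics/s8.png

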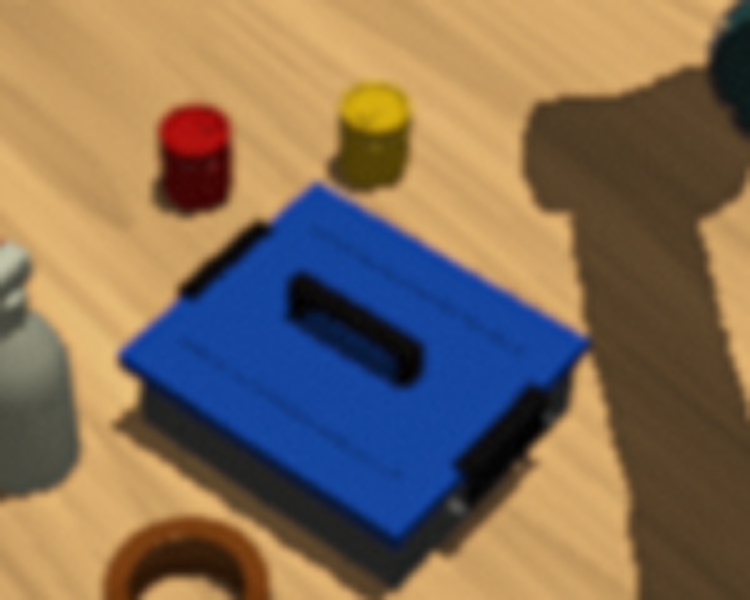

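```bash
python3 -c "
from h import *
ctrl.sleep(.5); print(get_state()['force'],get_state()['clock']); print(order.job_done())"
```

```text
[ 0.89323493 -0.3918185   1.46738124] 69.15
the job is handed in; nothing more can be done
None
```

The job is handed in at 69 s on the robot's clock, with the arm clear of everything.

- **Cups:** I found four grey cups with black caps. Three fill the far row and one is in the near-middle pocket. The top view showed each within about 3 mm of its pocket centre, with tops at 70–71 mm, so they were upright before the lid went on. The lid hides them now.
- **Lid:** Its top is at 79 mm and level, which is the fully seated height. Its yaw is about 10.8°, the same as the tote's. Its centre reads about 3.5 mm off my first tote estimate, mostly in x; the skirt's play is 4 mm each side, and it dropped on freely.
- **Clips:** I pushed each to its hard stop, with about 19 N on the tool. The stops came at 138.5 and 142.8 mm from the tote centre I had measured. They average the expected 141 mm, and the 2 mm shift each way matches a small camera offset in y. The final top and scene views show both lips over the lid's edge, about 86 mm high.

I did not move the spray bottle, the tape roll, the jar or the look-alikes. I saw no knock, and the grip did not slip.

The near-row cup touched down with a 12 N contact on the last step. That was harder than the other three, but it stood correctly afterwards.

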